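# Hold the pasta cutter roller over the tray for brushing

## Robot

A 7-joint arm with a two-finger parallel gripper is mounted at the origin on the work surface. World frame = base frame: x ahead of the robot, y to its left, z up, the work surface at z = 0. Lengths are in mm, angles in rad, forces in N, time in s.
With the tool pointing down it reaches from about 350 to 900 mm from the base axis. Payload 8.1 kg.
Tool frame: the origin (TCP) lies between the finger pads; the fingertips stand 11 mm ahead of it and the grasp point (between the pads) lies 8 mm behind it; x points along the fingers, y is the direction in which the jaws open and shut, and the axes are right-handed (so a half turn about x gives the same grasp; the last joint's range is limited). The gripper opens to 85 mm and grips with 20 to 120 N. Pads are 22 mm wide; open, the fingers measure 114 mm over their backs; the gripper's body (76 mm by 85 mm) begins 54 mm behind the grasp point. The pads swing forward as they close: fully open they stand 13 mm farther back than shut.
Start: joints at [-1.402, 0.434, 0.025, 1.573, -0.012, 1.134, -0.075], TCP at [167.818, 602.061, 242.323] pointing down, gripper open.
Joint ranges: [-2.62, 2.62], [-0.44, 2.09], [-1.27, 1.32], [0.08, 2.57], [-1.32, 4.46], [0.12, 2], [-2.74, 2.74]. Speed limits (rad/s): [2.22, 2.22, 3.01, 3.01, 3.14, 3.14, 3.14].

## Interface

Orientations are given as a unit quaternion [w, x, y, z].
In Python, from cell import manip, cams gives the robot as it stands.
- The arm moves only by the tool send_rows, never from a script. Its argument "series" is a list of rows, each an object with "gripper": the opening, from 0 (shut) to 1 (fully open); "dp": the shift along the tool's x, y, z in mm, a list of three; "turn": the turn, a rotation vector about the tool's x, y, z in rad, a list of three. In form: [{"gripper": gripper, "dp": [dx, dy, dz], "turn": [rx, ry, rz]}, ...]. A call has exactly 8 rows; each row is the pose to reach, as a shift and turn from the pose commanded when the call began, along the tool's axes at that moment; what a row does not reach only later rows make up. A row lasts 1/12 s, in which the tool goes at most 41.7 mm and 7.16 degrees, less where a joint would pass 70% of its speed; a pose out of reach is approached as far as the arm can. A call with a gripper value outside its range is refused whole. The fingers move at their own pace and stop on an object; "newtons" is the grip in N (left out, the last holds). Time passes only in rows, so rows that repeat a pose let the fingers close, or fill a call up. It gives the time, the measured TCP pose, the force and the opening at its end, in the units of the state.
- manip.get_state(): the state, without advancing time (a new reading comes with each control period).
- cams.snapshot(name): name is "scene" or "top" or "wrist"; returns (picture, depth): 480x640x3 uint8, blue, green, red; 480x640 float32, mm along the optical axis (not along the pixel's ray), 0 where there is no reading.
- cams.calibration(name): a dict with "fx", "fy", "cx", "cy" (pixels), "view" (4x4, takes a point from world to camera coordinates). Camera axes: x right, y down, z forward; pixel columns grow to the right and rows downward; lengths in mm; the calibration is good to about 2 mm. A picture is of the moment at which its call begins: read the wrist's pose just before it. calibration takes no time and is no camera call; for the wrist camera it gives the pose at the moment of the call.
- manip.sign_off(): hands the job in, once; it reports no verdict.
Trained networks look in the newest picture that a camera, given by its name, has taken for a name from the list of things; names that differ only in an ending like _2 or _b are one class to them, and where a whole thing is asked for, a point or a joint stands for the part that bears it (a point fixed in the world has none). Each returns a list of dicts, best first, with "conf" (0 to 1); they miss things now and then, are a little off and sometimes report something else, mostly with a low value. They report only what shows in the picture. A call takes as long as a camera call. They do not tell look-alikes from the thing itself.
- cams.masks_of(camera, thing): "region" (480x640 bool, what is visible of it) and "rect" ([centre column, centre row, width, height] in pixels, round what is visible of it).
The state is a dict: "clock": time; "joints": joint angles; "joint_velocities": joint speeds; "joint_efforts": joint torques, N m; "ee_pos": TCP position; "tool_rot": TCP orientation; "wrist_force": force on the tool from outside, world axes, zero at the start; "ft_torque": the same for the moment, N m; "grip_width": finger opening in mm.
Only numpy, scipy, OpenCV 4.12 (cv2) and the standard library are available. Lean on these libraries where they do the work, as an engineer would, in place of code of your own. Each camera call takes 0.05 s, during which the arm holds its last target.

## Task

Get the pasta machine ready for cleaning: first turn the gap dial until its pointer stands at the long, broad index mark, then lift the loose grooved cutter roller out of its two saddles. For the cook to brush it, hold it out over the middle of the steel tray, its middle 20 cm above the tray's floor, lined up with the tray's length, the gear end pointing away from the robot and raised so that the roller slopes at 30 degrees. Finish while still holding it there, keeping still; leave the bowls, the spoon and the spatula where they are.

Things in the scene. Friction and masses are not known exactly. Their poses are not given: they have to be found in the camera images.
- pasta_machine: Aluminium pasta machine fixed on the 18 mm board; body 115 (x) x 170 (y) mm, deck 115 mm above its underside. Origin: middle of its underside; x away from the robot, y to the robot's left, yawed a little. Fixed crank on its left, reaching to y +151; on its right a pod (y -85 to -175, x +-40, top 115 mm up) carries the gap dial.
- saddle_mid (a point): Midway between the two saddles on the deck, on the seated roller's axis, 155 mm above the machine's underside; axes as the machine's. The saddles stand at y +-61 from here, 8 mm thick along y, with upright slots 14 mm wide open at the top; slot floor 5 mm below, saddle tops 7 mm above this point.
- gap_dial (a joint): Angle of the gap dial on the pod, upright axis, 0 to 3.2 rad, growing clockwise seen from above. At 0 its pointer points along the machine's +x; at angle a the pointer is a clockwise of +x. The pointer is at the index mark at 1.70 rad. It turns with light friction and stays where it is left.
- dial_grip (a point): Point on the dial's axis at the height to grip, 29 mm above the pod's top. Black bar grip 42 long x 12 wide, flats from 7 to 38 mm above the pod, on a skirt of 44 mm diameter; grip across the 12 mm. Its own x axis runs along the bar to the pointer (metal nib at the skirt's edge and metal line on top of the bar), z up.
- index_mark (a point): The index mark on the pod's top: a black radial bar 13 x 5 mm, much longer and broader than the thin ticks around it, its middle 33.5 mm from the dial's axis.
- roller_mid (a point): Middle of the loose cutter roller, on its axis: body 28 mm thick, 100 mm long (grooved, smooth in the middle 28 mm), 10 mm shaft ends, a toothed gear of 37 mm diameter on one end only; 157 mm long, about 0.2 kg, balanced within 3 mm of here. Own y axis along the roller to the gear. Starts level in the saddles, 40 mm above the deck, gear to the crank side.
- roller_gear_end (a point): End of the cutter roller's axis at the gear, 80 mm from roller_mid.
- roller_plain_end (a point): The other end of the roller's axis, without gear, 77 mm from roller_mid.
- tray: steel tray fixed on the board, 220 (its x, the length, pointing away from the robot) x 170 (y) mm, rim 20 mm high. Origin at the middle of its underside.
- tray_floor (a point): Middle of the tray's inner floor, 3 mm above its underside; x along the tray's length away from the robot, z up.
- spatula_mid (a point): Spatula with a wooden handle and a broad silicone head, 210 mm long, 10 mm thick, lying across the tray's rims at the end near the robot; its middle, half-way up. Leave alone.
- bowl_a_mid (a point): White porcelain bowl, 90 mm across, 45 mm high, on the board beyond the work; its centre. Leave alone.
- bowl_b_mid (a point): A second such bowl; its centre. Leave alone.
- spoon_mid (a point): Middle of a wooden spoon, 190 mm long, lying on the board beyond the work. Leave alone.
Not all that is in view belongs to the job. Of the things shaped like the part that bears roller_mid, the bare steel one is meant.

How it is judged:
By the outcome, as a careful person would: the job done as asked, in the order asked, and still so for the second after the job is handed in, while the arm keeps its last pose, push and grip.
It also fails if it takes over 58 s, if anything falls off the work surface, if the arm or the gripper's body presses on something with over 40 N, if the wrist force passes 120 N, or if a joint passes its speed limit or range.

## Working session

There is one attempt and no reset: what is moved stays moved. The work goes in short steps, Python scripts to look and compute and a tool call to move; the robot and the scene stay as the last step left them, time stands still between calls to the robot, and variables do not carry over. Pictures are saved under pics/ and viewed, and the job is handed in when it is done.

Besides the shell and the picture viewer there is one more tool, called after "Call:" as name([rows], argument=value, ...), one row to a line, values as JSON. send_rows: Moves the arm, as the interface text tells. Its arguments: {"type":"object","properties":{"series":{"type":"array","items":{"type":"object","properties":{"gripper":{"type":"number"},"dp":{"type":"array","items":{"type":"number"}},"turn":{"type":"array","items":{"type":"number"}}}}},"newtons":{"type":"number"}},"required":["series"]}

```bash
ls -la; mkdir -p pics
cat > h.py <<'E'
import numpy as np, cv2
from cell import manip, cams
np.set_printoptions(precision=2,suppress=True)
def snap(n,fn=None):
    p,d=cams.snapshot(n); c=cams.calibration(n)
    np.savez('last_%s.npz'%n,p=p,d=d,V=np.array(c['view']),K=np.array([c['fx'],c['fy'],c['cx'],c['cy']]))
    if fn: cv2.imwrite('pics/'+fn,p)
    return p,d
def load(n):
    z=np.load('last_%s.npz'%n); return z['p'],z['d'],z['V'],z['K']
def unproj(n,u,v,z=None,dd=None):
    p,d,V,K=load(n)
    u=np.asarray(u,float);v=np.asarray(v,float)
    if z is None: z=d[v.round().astype(int),u.round().astype(int)]
    c=np.stack([(u-K[2])/K[0]*z,(v-K[3])/K[1]*z,z*np.ones_like(u)],-1)
    R=V[:3,:3];t=V[:3,3]
    return (c-t)@R
def atheight(n,u,v,h):
    p,d,V,K=load(n);R=V[:3,:3];t=V[:3,3]
    o=-R.T@t; r=R.T@np.array([(u-K[2])/K[0],(v-K[3])/K[1],1.])
    return o+r*(h-o[2])/r[2]
def proj(n,P):
    p,d,V,K=load(n); c=np.atleast_2d(P)@V[:3,:3].T+V[:3,3]
    return np.stack([c[:,0]/c[:,2]*K[0]+K[2],c[:,1]/c[:,2]*K[1]+K[3]],-1)
def cloud(n):
    p,d,V,K=load(n); v,u=np.mgrid[:480,:640]
    return unproj(n,u,v,d)
E
python3 - <<'E'
from h import *
snap('scene','s0.png');snap('top','t0.png')
print(manip.get_state())
for n in('scene','top'):print(cams.calibration(n))
E
```

```text
total 12
drwxr-xr-x  3 agent agent 4096 Dec  7 14:30 .
drwxr-xr-x 23 root  root  4096 Dec  7 14:30 ..
drwxr-xr-x  2 agent agent 4096 Dec  7 14:30 pics
{'clock': 0.1, 'joints': array([-1.4 ,  0.44,  0.02,  1.57, -0.01,  1.13, -0.08]), 'joint_velocities': array([ 0., -0., -0., -0.,  0., -0., -0.]), 'joint_efforts': array([  0.  , -67.18,   1.03, -31.69,   0.02,   0.01,  -0.  ]), 'ee_pos': array([167.7 , 601.63, 241.61]), 'tool_rot': array([ 0.7,  0.1,  0.7, -0.1]), 'wrist_force': array([-0.53, -0.12, -0.03]), 'ft_torque': array([ 0.02,  0.01, -0.03]), 'grip_width': 85.69043618759557}
{'fx': 605.4115198962755, 'fy': 605.4115198962755, 'cx': 320.7403501867086, 'cy': 232.4499028109715, 'view': array([[  -0.18,    0.98,    0.01,  262.87],
       [   0.74,    0.14,   -0.66, -262.83],
       [  -0.65,   -0.1 ,   -0.75, 2080.83],
       [   0.  ,    0.  ,    0.  ,    1.  ]])}
{'fx': 458.0895119737378, 'fy': 458.0895119737378, 'cx': 327.0328117555344, 'cy': 241.32042896640408, 'view': array([[  -0.02,   -1.  ,    0.  , -186.79],
       [  -0.99,    0.02,   -0.16,  533.7 ],
       [   0.16,   -0.01,   -0.99, 1335.72],
       [   0.  ,    0.  ,    0.  ,    1.  ]])}
```

View pics/s0.png

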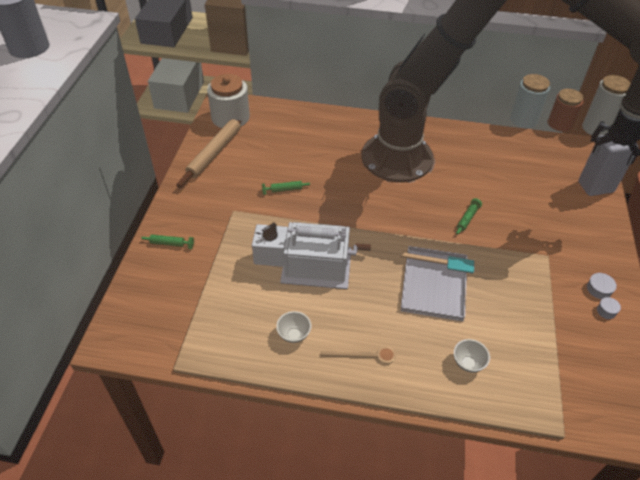

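View pics/t0.png

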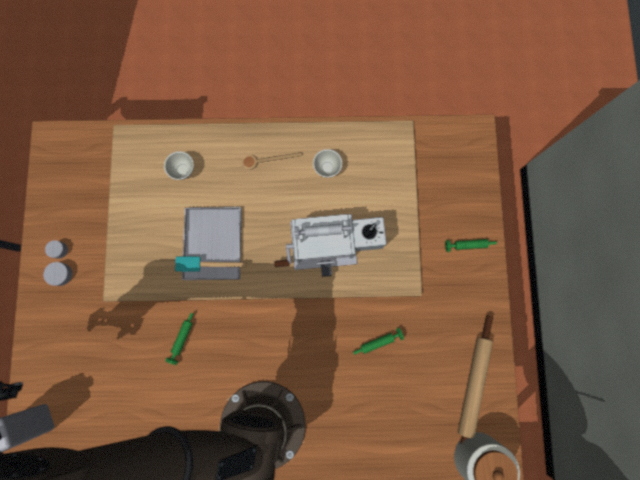

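The scene camera shows the pasta machine at (315,255), the dial at (268,232) and the tray at (435,285). Things shaped like the roller are a grey one in the saddles (318,235) and three green ones at (285,187), (168,240) and (468,217). The bare steel one in the machine is the one described. I'll check it in close crops.

Run:
```python
from h import *
p,d,V,K=load('scene'); a=cv2.resize(p[205:305,235:385],(800,533),interpolation=cv2.INTER_CUBIC); cv2.imwrite('pics/c0.png',a)
p,d,V,K=load('top'); a=cv2.resize(p[195:295,270:400],(780,600),interpolation=cv2.INTER_CUBIC); cv2.imwrite('pics/c1.png',a)
for cam in('scene','top'):
  for th in('pasta_machine','roller_mid','gap_dial','tray'):
    r=cams.masks_of(cam,th)
    C=cloud(cam)
    for x in r[:5]:
        if x['conf']<.2: continue
        m=x['region']; q=C[m]; print(cam,th,round(x['conf'],2),np.round(x['rect']),np.median(q,0),np.percentile(q[:,2],[5,95]))
```

```text
scene pasta_machine 0.93 [311. 256. 120.  64.] [ 580.82 -210.63  110.51] [ 21.25 150.83]
scene roller_mid 0.93 [170. 242.  43.  14.] [ 527.26 -623.88   21.04] [10.43 29.59]
scene roller_mid 0.66 [319. 232.  47.  16.] [ 550.55 -180.03  179.59] [166.87 187.14]
scene roller_mid 0.65 [285. 188.  50.  15.] [ 237.26 -348.02   18.09] [-2.11 28.47]
scene roller_mid 0.62 [471. 218.  28.  30.] [245.49 243.16  19.27] [-4.26 28.35]
scene gap_dial 0.78 [270. 232.  12.  19.] [ 550.38 -312.86  149.65] [133.25 171.27]
scene gap_dial 0.49 [434. 284.  68.  72.] [550.8  149.24  18.26] [12.37 33.59]
scene tray 0.59 [434. 284.  61.  69.] [550.29 148.32  18.24] [12.41 33.35]
top pasta_machine 0.68 [331. 246. 110.  62.] [ 510.99 -210.01  131.5 ] [ 24.52 145.63]
top roller_mid 0.93 [322. 235.  58.  15.] [ 538.4  -181.86  183.04] [171.62 189.49]
top roller_mid 0.91 [378. 340.  51.  25.] [ 230.35 -349.47   24.12] [ 0.74 31.83]
top roller_mid 0.81 [469. 246.  50.  11.] [ 516.62 -631.34   23.86] [-0.81 31.74]
top roller_mid 0.72 [178. 339.  28.  54.] [244.29 240.5   24.7 ] [ 6.95 32.08]
top gap_dial 0.45 [370. 230.  16.  15.] [ 539.27 -313.34  141.44] [134.48 173.19]
top tray 0.62 [212. 244.  63.  71.] [546.04 149.81  21.18] [15.91 36.55]
```

View pics/c0.png

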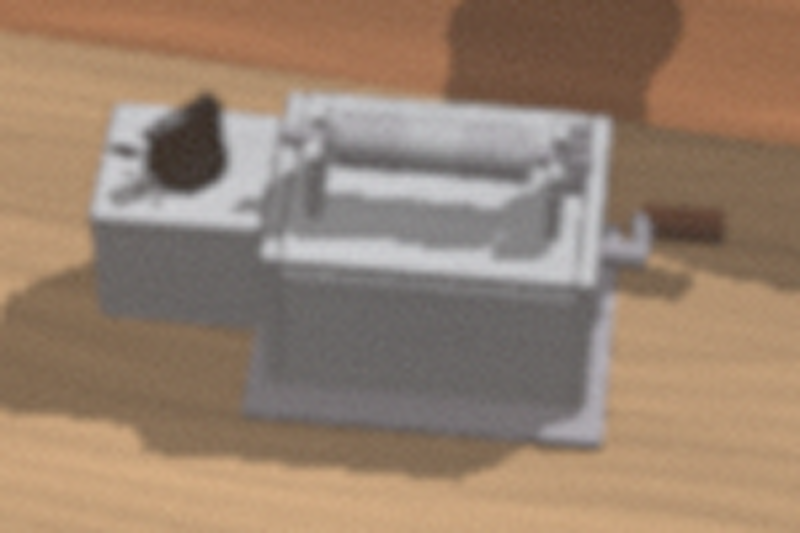

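View pics/c1.png

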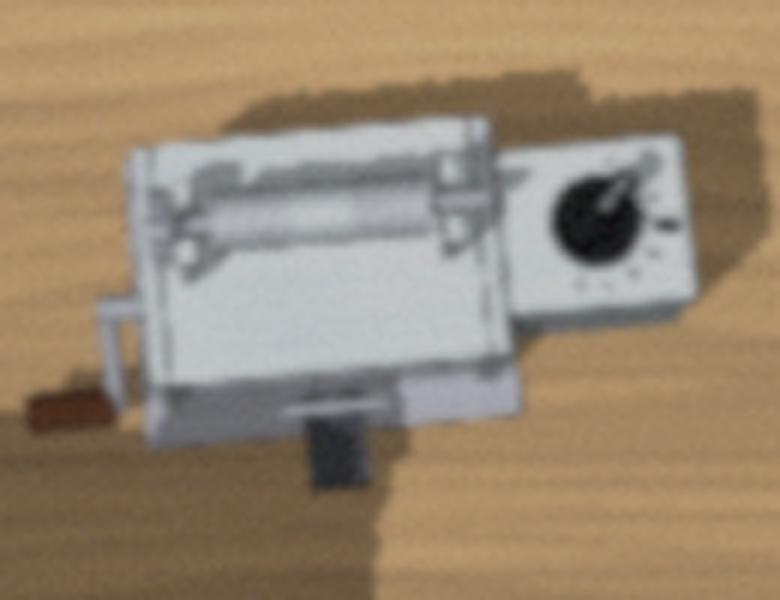

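The crops show a plain grey roller in the saddles (top crop, about 310,215), with its gear at the left, on the crank side. The dial at (597,220) has its nib at (650,160), and the index mark is at (668,225). Next I'll work out the machine's pose.

Run:
```python
from h import *
from scipy.spatial.transform import Rotation as Ro
for cam in('top','scene'):
    C=cloud(cam); 
    m=(abs(C[...,2]-133)<7)&(C[...,0]>420)&(C[...,0]<680)&(C[...,1]>-420)&(C[...,1]<-40)
    q=C[m][:,:2].astype(np.float32); print(cam,m.sum(),np.median(C[m][:,2]))
    r=cv2.minAreaRect(q); print(r)
    pod=q[q[:,1]<-290]; print(cv2.minAreaRect(pod))
    de=q[(q[:,1]>-270)&(q[:,1]<-120)]; print(cv2.minAreaRect(de))
s=lambda x,y:(270+x/6,195+y/6)
for nm,(x,y),h in [('dialtop',(597,220),171),('nib',(650,160),140),('index',(668,225),133),('shaftR',(455,202),173),('shaftL',(165,228),173),('deckTR',(487,120),133),('deckTL',(133,150),133),('deckBR',(510,357),133),('podTR',(680,135),133),('podBR',(692,298),133)]:
    print(nm,atheight('top',*s(x,y),h))
c=cams.calibration('wrist');V=np.array(c['view']);st=manip.get_state()
qq=np.array(st['tool_rot']);R=Ro.from_quat(qq[[1,2,3,0]]).as_matrix()
print('tool R',R); cp=-V[:3,:3].T@V[:3,3]; print('cam in tool',R.T@(cp-st['ee_pos']), 'cam axes in tool\n',R.T@V[:3,:3].T, c['fx'],c['cx'],c['cy'])
# tray
for cam in('top','scene'):
    C=cloud(cam); m=(abs(C[...,2]-38)<6)&(abs(C[...,0]-560)<140)&(abs(C[...,1]-150)<120)
    print(cam,cv2.minAreaRect(C[m][:,:2].astype(np.float32)))
    m=(abs(C[...,0]-550)<40)&(abs(C[...,1]-150)<50);print('floor z',np.median(C[m][:,2]))
```

```text
top 2573 132.5916469487633
((534.1262817382812, -230.22540283203125), (115.81282806396484, 260.6363525390625), 4.205977439880371)
((540.785888671875, -324.36566162109375), (80.19654846191406, 71.9410171508789), 3.516735315322876)
((531.4635009765625, -195.11917114257812), (115.99298858642578, 154.79750061035156), 4.02836799621582)
scene 1791 130.0738940252483
((537.4923095703125, -230.51231384277344), (121.98123931884766, 259.5263366699219), 4.508327960968018)
((545.5663452148438, -324.48675537109375), (83.8586654663086, 70.58366394042969), 2.292435646057129)
((535.813232421875, -194.6448211669922), (122.18144989013672, 153.9863739013672), 3.5037662982940674)
dialtop [ 534.61 -311.87  171.  ]
nib [ 568.32 -340.85  140.  ]
index [ 538.46 -349.06  133.  ]
shaftR [ 543.69 -247.22  173.  ]
shaftL [ 533.94 -115.06  173.  ]
deckTR [ 590.32 -265.32  133.  ]
deckTL [578.72 -97.98 133.  ]
deckBR [ 477.25 -273.06  133.  ]
podTR [ 581.53 -356.32  133.  ]
podBR [ 503.58 -359.02  133.  ]
tool R [[-0.    0.27  0.96]
 [-0.    0.96 -0.27]
 [-1.   -0.   -0.  ]]
cam in tool [-132.44    0.19  -76.12] cam axes in tool
 [[ 0.   -0.3   0.96]
 [ 1.    0.   -0.  ]
 [-0.    0.96  0.3 ]] 426.82844685694374 321.2465441718579 247.4863841394455
top ((533.6275024414062, 152.86886596679688), (208.4755401611328, 220.99618530273438), 89.34077453613281)
floor z 20.656414931107406
scene ((537.77783203125, 150.5018310546875), (209.2670440673828, 226.44937133789062), 89.1046371459961)
floor z 17.15136122480005
```

```bash
cat >> h.py <<'E'
from scipy.spatial.transform import Rotation as Ro
def tool():
    st=manip.get_state();q=np.array(st['tool_rot']);return np.array(st['ee_pos']),Ro.from_quat(q[[1,2,3,0]]).as_matrix(),st
def down(az):
    a=np.radians(az);y=np.array([np.cos(a),np.sin(a),0]);x=np.array([0,0,-1.]);return np.stack([x,y,np.cross(x,y)],1)
def go(P,R1=None):
    p,R,st=tool()
    if R1 is None:R1=R
    print('t',round(st['clock'],2),'pos',p,'dp',np.round(R.T@(np.array(P)-p),1),'turn',np.round(Ro.from_matrix(R.T@R1).as_rotvec(),3),'F',st['wrist_force'],'w',round(st['grip_width'],1),'j',st['joints'])
E
python3 - <<'E'
from h import *
go([290,297,330],down(65)); go([540,-310,280],down(48))
E
```

```text
t 0.5 pos [167.78 602.03 242.29] dp [ -87.7 -261.   199.6] turn [ 0.16 -0.    0.  ] F [ 0.02 -0.32 -0.86] w 85.4 j [-1.4   0.43  0.02  1.57 -0.01  1.13 -0.08]
t 0.5 pos [167.78 602.03 242.29] dp [ -37.7 -778.6  603.4] turn [ 0.46 -0.    0.  ] F [ 0.02 -0.32 -0.86] w 85.4 j [-1.4   0.43  0.02  1.57 -0.01  1.13 -0.08]
```

Call:
send_rows([
  {"gripper": 1,"dp": [-40,-30,20],"turn": [0.02,0,0]},
  {"gripper": 1,"dp": [-70,-60,46],"turn": [0.04,0,0]},
  {"gripper": 1,"dp": [-88,-90,69],"turn": [0.06,0,0]},
  {"gripper": 1,"dp": [-88,-122,94],"turn": [0.08,0,0]},
  {"gripper": 1,"dp": [-88,-154,119],"turn": [0.1,0,0]},
  {"gripper": 1,"dp": [-88,-186,144],"turn": [0.12,0,0]},
  {"gripper": 1,"dp": [-88,-218,168],"turn": [0.14,0,0]},
  {"gripper": 1,"dp": [-88,-250,192],"turn": [0.16,0,0]},
])

```text
clock: 1.17
ee_pos: [281.9, 318.3, 330.6]
tool_rot: [0.691, 0.152, 0.691, -0.151]
wrist_force: [2.2, -0.0, 0.2]
grip_width: 85.3
```

Run:
```python
from h import *
go([415,0,320],down(56)); go([540,-310,280],down(48))
```

```text
t 1.17 pos [281.92 318.3  330.58] dp [  10.3 -233.1  254.3] turn [ 0.16 -0.   -0.  ] F [ 2.16 -0.02  0.24] w 85.3 j [-1.13  0.02  0.17  1.89 -0.    1.23  0.17]
t 1.17 pos [281.92 318.3  330.58] dp [  50.  -462.1  497.9] turn [ 0.3 -0.  -0. ] F [ 2.16 -0.02  0.24] w 85.3 j [-1.13  0.02  0.17  1.89 -0.    1.23  0.17]
```

Call:
send_rows([
  {"gripper": 1,"dp": [2,-28,30],"turn": [0.02,0,0]},
  {"gripper": 1,"dp": [3,-56,60],"turn": [0.04,0,0]},
  {"gripper": 1,"dp": [4,-84,90],"turn": [0.06,0,0]},
  {"gripper": 1,"dp": [6,-112,120],"turn": [0.08,0,0]},
  {"gripper": 1,"dp": [7,-140,150],"turn": [0.1,0,0]},
  {"gripper": 1,"dp": [8,-168,180],"turn": [0.12,0,0]},
  {"gripper": 1,"dp": [9,-196,210],"turn": [0.14,0,0]},
  {"gripper": 1,"dp": [10,-224,240],"turn": [0.16,0,0]},
])

```text
clock: 1.83
ee_pos: [405.9, 14.3, 320.7]
tool_rot: [0.677, 0.207, 0.676, -0.206]
wrist_force: [1.2, 1.1, 0.9]
grip_width: 85.5
```

Run:
```python
from h import *
go([540,-310,280],down(48))
```

```text
t 1.83 pos [405.91  14.28 320.68] dp [  40.5 -194.1  292.3] turn [ 0.14  0.   -0.  ] F [1.16 1.07 0.86] w 85.5 j [-0.76 -0.04  0.59  1.97  0.02  1.2   0.8 ]
```

Call:
send_rows([
  {"gripper": 0.6,"dp": [4,-22,33],"turn": [0.02,0,0]},
  {"gripper": 0.6,"dp": [9,-44,66],"turn": [0.04,0,0]},
  {"gripper": 0.6,"dp": [13,-67,100],"turn": [0.06,0,0]},
  {"gripper": 0.6,"dp": [18,-90,135],"turn": [0.08,0,0]},
  {"gripper": 0.6,"dp": [22,-113,170],"turn": [0.1,0,0]},
  {"gripper": 0.6,"dp": [27,-136,205],"turn": [0.12,0,0]},
  {"gripper": 0.6,"dp": [32,-159,240],"turn": [0.14,0,0]},
  {"gripper": 0.6,"dp": [36,-182,273],"turn": [0.14,0,0]},
])

```text
clock: 2.5
ee_pos: [531.4, -287.8, 283.6]
tool_rot: [0.66, 0.253, 0.66, -0.253]
wrist_force: [0.7, 0.6, 0.1]
grip_width: 51.3
```

Run:
```python
from h import *
go([540,-310,280],down(48))
snap('wrist','w0.png')
for th in('roller_mid','gap_dial','index_mark'):
    for x in cams.masks_of('wrist',th)[:3]:
        print(th,round(x['conf'],2),np.round(x['rect']),np.median(cloud('wrist')[x['region']],0))
```

```text
t 2.5 pos [ 531.37 -287.84  283.63] dp [  3.6 -10.7  21.2] turn [ 0. -0. -0.] F [0.71 0.62 0.09] w 51.3 j [-0.14  0.45  0.82  1.61 -0.34  1.23  1.58]
roller_mid 0.91 [495. 124. 252. 245.] [ 537.75 -179.91  183.64]
roller_mid 0.91 [ 88. 386.  97.  86.] [ 507.35 -580.74   24.41]
roller_mid 0.9 [20. 36. 41. 72.] [ 249.77 -387.31   21.85]
gap_dial 0.89 [305. 278.  64.  82.] [ 538.71 -320.09  141.05]
index_mark 0.69 [412. 170. 377. 339.] [ 516.9  -222.86  132.32]
index_mark 0.63 [637. 295.   3.  16.] [ 810.16 -131.42   23.68]
```

View pics/w0.png

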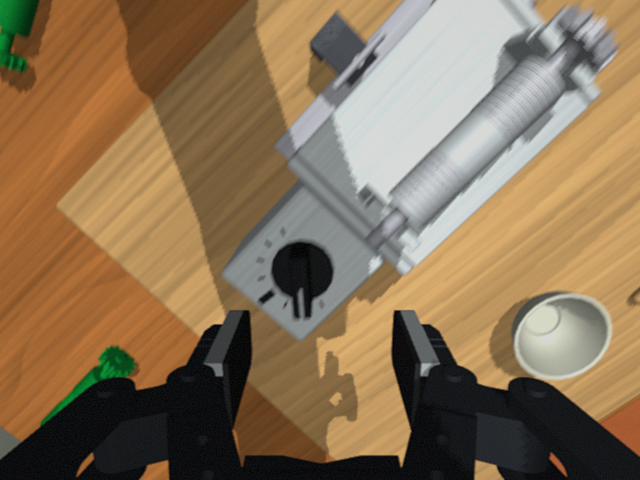

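The wrist view shows the dial at (302,268), with a bright pointer line running down toward (302,315). The black index mark is at (267,297). The steel roller runs from (385,228) to (590,40), with the gear at the far end.

Run:
```python
from h import *
p,d,V,K=load('wrist'); a=cv2.resize(p[210:350,215:395],(771,600),interpolation=cv2.INTER_CUBIC); cv2.imwrite('pics/c2.png',a)
a=cv2.resize(p[0:270,370:640],(600,600),interpolation=cv2.INTER_CUBIC); cv2.imwrite('pics/c3.png',a)
C=cloud('wrist'); m=(abs(C[...,2]-132.5)<5)&(C[...,0]>420)&(C[...,0]<680)&(C[...,1]>-420)&(C[...,1]<-40)
print(cv2.minAreaRect(C[m][:,:2].astype(np.float32)), np.median(C[m][:,2]))
pod=C[m][:,:2]; pod=pod[pod[:,1]<-285]; print(cv2.minAreaRect(pod.astype(np.float32)))
# roller top
m=(C[...,2]>178)&(C[...,2]<200)&(C[...,0]>480)&(C[...,0]<620)&(C[...,1]>-270)&(C[...,1]<-80)
q=C[m]; print(len(q)); print(cv2.minAreaRect(q[:,:2].astype(np.float32)), q[:,2].max())
b=q[(q[:,1]>-225)&(q[:,1]<-150)]; f=np.polyfit(b[:,1],b[:,0],1);print('line',f,np.degrees(np.arctan(f[0])))
# dial top of bar
m=(C[...,2]>162)&(C[...,2]<180)&(abs(C[...,0]-538)<40)&(abs(C[...,1]+316)<40)
print(m.sum(),cv2.minAreaRect(C[m][:,:2].astype(np.float32)),np.median(C[m],0))
```

```text
((534.7857666015625, -238.88450622558594), (115.25167846679688, 258.81597900390625), 4.26304292678833) 132.31927783955507
((540.8358764648438, -325.1900634765625), (80.2081527709961, 85.96965789794922), 3.973465919494629)
12600
((541.1693725585938, -192.68508911132812), (37.90692138671875, 153.9217071533203), 4.112447261810303) 191.7581350740869
line [ -0.07 525.86] -4.1185001509777575
1304 ((540.6061401367188, -323.3495788574219), (12.030495643615723, 42.146602630615234), 50.97344970703125) [ 538.91 -321.76  170.85]
```

View pics/c2.png

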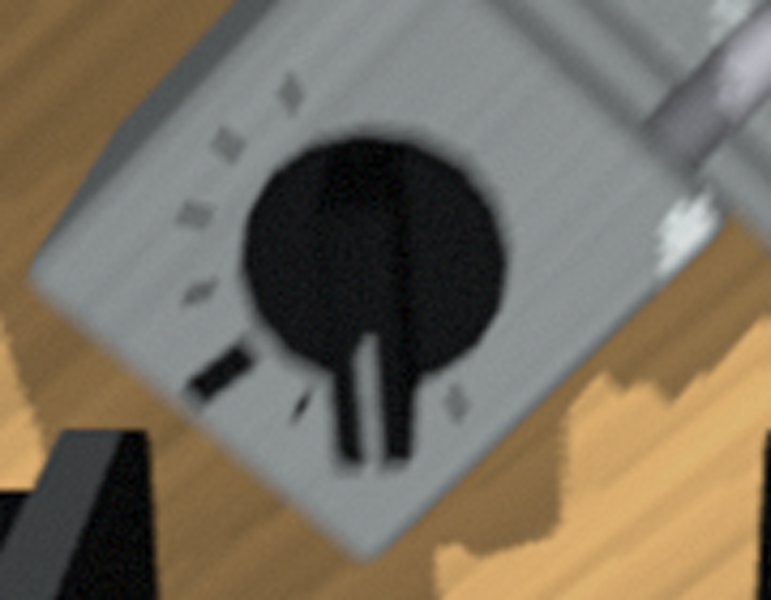

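View pics/c3.png

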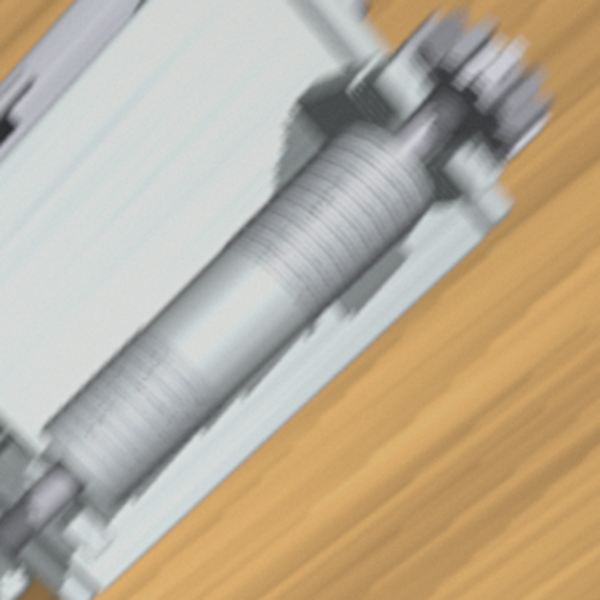

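Run:
```python
from h import *
s=lambda x,y:(215+x/4.283,210+y/4.283)
for nm,(x,y),h in [('skirt',(373,258),138),('bartip',(375,462),171),('bartipskirt',(375,462),152),('linestart',(368,337),171),('lineend',(372,460),171),('index',(222,373),133),('podcorner1',(32,275),133),('podcorner2',(365,557),133),('podc3',(718,215),133)]:
    print(nm,atheight('wrist',*s(x,y),h), unproj('wrist',*s(x,y)))
p,d,V,K=load('wrist'); hsv=cv2.cvtColor(p,cv2.COLOR_BGR2GRAY); C=cloud('wrist')
m=(C[...,2]>136)&(C[...,2]<145)&(abs(C[...,0]-540)<40)&(abs(C[...,1]+318)<40)
q=C[m][:,:2].astype(np.float32);print(m.sum(),cv2.minEnclosingCircle(q),np.median(C[m][:,2]))
```

```text
skirt [ 541.03 -325.18  138.  ] [ 532.76 -315.14  172.49]
bartip [ 556.74 -337.26  171.  ] [ 569.2  -351.33  134.  ]
bartipskirt [ 563.14 -344.48  152.  ] [ 569.2  -351.33  134.  ]
linestart [ 541.5 -324.4  171. ] [ 541.21 -324.05  172.08]
lineend [ 556.21 -337.36  171.  ] [ 555.98 -337.1   171.69]
index [ 540.24 -359.48  133.  ] [ 539.79 -358.7   134.92]
podcorner1 [ 506.61 -370.41  133.  ] [ 519.59 -421.46   18.67]
podcorner2 [ 581.68 -365.43  133.  ] [ 625.03 -414.36   18.88]
podc3 [ 574.54 -279.86  133.  ] [ 575.11 -280.06  131.38]
1866 ((539.1985473632812, -329.60174560546875), 27.810169219970703) 140.02844072819448
```

The wrist picture disagrees with the top camera by about 9 mm. The arm was still settling, and I read the calibration after the picture. I'll fix the helper and retake it.

```bash
sed -i "s/    p,d=cams.snapshot(n); c=cams.calibration(n)/    c=cams.calibration(n); p,d=cams.snapshot(n)/" h.py
cat > meas.py <<'E'
from h import *
go([540,-314,280],down(48))
print(manip.get_state()['joint_velocities'])
snap('wrist','w1.png')
p,d,V,K=load('wrist'); C=cloud('wrist')
cv2.imwrite('pics/c4.png',cv2.resize(p[150:350,215:415],(600,600),interpolation=cv2.INTER_CUBIC))
m=(abs(C[...,2]-133)<5)&(C[...,0]>420)&(C[...,0]<680)&(C[...,1]>-420)&(C[...,1]<-40)
print('deck',cv2.minAreaRect(C[m][:,:2].astype(np.float32)), np.median(C[m][:,2]))
m=(C[...,2]>178)&(C[...,2]<200)&(C[...,0]>480)&(C[...,0]<620)&(C[...,1]>-270)&(C[...,1]<-80)
q=C[m]
b=q[(q[:,1]>-225)&(q[:,1]<-150)]; f=np.polyfit(b[:,1],b[:,0],1);print('roller line',f,np.degrees(np.arctan(f[0])),'x at -180',np.polyval(f,-180),b[:,2].max())
m=(C[...,2]>162)&(C[...,2]<180)&(abs(C[...,0]-538)<40)&(abs(C[...,1]+316)<40)
print('bar',m.sum(),cv2.minAreaRect(C[m][:,:2].astype(np.float32)),np.median(C[m][:,2]))
for th in('roller_mid','gap_dial'):
    for x in cams.masks_of('wrist',th)[:1]:
        q=C[x['region']]; q=q[q[:,2]>150]
        print(th,round(x['conf'],2),np.round(x['rect']),cv2.minAreaRect(q[:,:2].astype(np.float32)))
E
python3 meas.py
```

```text
t 2.7 pos [ 529.92 -287.93  283.66] dp [  3.7 -12.6  25. ] turn [-0. -0.  0.] F [0.72 0.61 0.72] w 51.2 j [-0.14  0.45  0.82  1.61 -0.34  1.23  1.58]
[-0.05 -0.04 -0.02  0.02 -0.    0.   -0.01]
deck ((535.2327270507812, -229.21876525878906), (115.48106384277344, 258.74676513671875), 4.513533115386963) 133.75591663525552
roller line [ -0.08 524.71] -4.499790618800063 x at -180 538.8737768049334 190.11097757471813
bar 1304 ((541.26708984375, -313.8081359863281), (12.080799102783203, 41.81977844238281), 51.3388557434082) 171.7249969473011
roller_mid 0.83 [22. 38. 44. 74.] ((473.5260314941406, -236.90203857421875), (0.0, 0.0), 0.0)
gap_dial 0.68 [308. 281.  62.  78.] ((512.2322387695312, -285.46063232421875), (15.51858901977539, 123.22164916992188), 45.73653793334961)
```

View pics/c4.png

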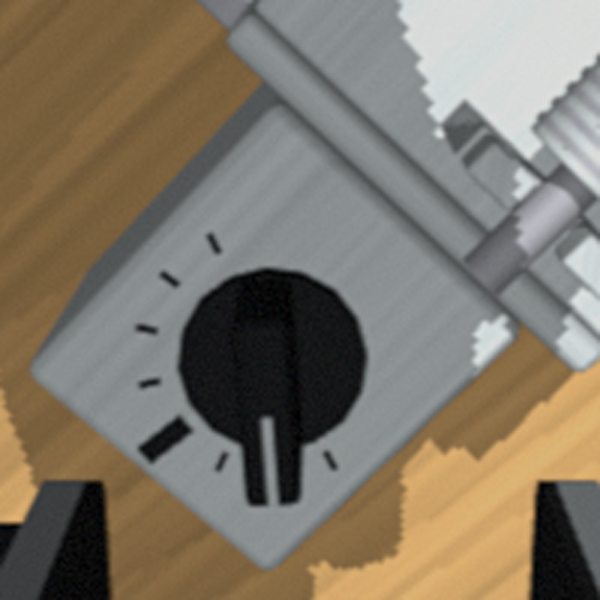

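The still picture agrees with the top camera. The bar is at (541.3, -313.8), 12x42 mm, pointing at -38.7°. The pointer has to turn about 0.95 rad clockwise to reach the index mark. I'll approach the dial now.

Run:
```python
from h import *
go([541.3,-313.8,200],down(51.3))
print(atheight('wrist',270,296.7,133))
```

```text
t 2.85 pos [ 530.67 -284.84  284.56] dp [ 84.5 -14.6  27.3] turn [-0.06 -0.   -0.  ] F [ 0.21  0.49 -0.33] w 51.3 j [-0.15  0.44  0.82  1.62 -0.34  1.23  1.58]
[ 540.95 -348.49  133.  ]
```

Call:
send_rows([
  {"gripper": 0.5,"dp": [10,-4,7],"turn": [-0.02,0,0]},
  {"gripper": 0.5,"dp": [22,-8,15],"turn": [-0.04,0,0]},
  {"gripper": 0.5,"dp": [36,-12,22],"turn": [-0.06,0,0]},
  {"gripper": 0.5,"dp": [50,-15,27],"turn": [-0.06,0,0]},
  {"gripper": 0.5,"dp": [64,-15,27],"turn": [-0.06,0,0]},
  {"gripper": 0.5,"dp": [75,-15,27],"turn": [-0.06,0,0]},
  {"gripper": 0.5,"dp": [75,-15,27],"turn": [-0.06,0,0]},
  {"gripper": 0.5,"dp": [75,-15,27],"turn": [-0.06,0,0]},
])

```text
clock: 3.52
ee_pos: [540.5, -314.5, 209.2]
tool_rot: [0.667, 0.233, 0.668, -0.233]
wrist_force: [0.6, -0.8, 0.5]
grip_width: 42.4
```

Run:
```python
from h import *
go([541.3,-313.8,155],down(51.3))
snap('wrist','w2.png')
print(manip.get_state()['joint_velocities'],tool()[0])
C=cloud('wrist')
m=(C[...,2]>162)&(C[...,2]<180)&(abs(C[...,0]-538)<40)&(abs(C[...,1]+316)<40)
print('bar',m.sum(),cv2.minAreaRect(C[m][:,:2].astype(np.float32)),np.median(C[m][:,2]))
```

```text
t 3.52 pos [ 540.54 -314.5   209.17] dp [54.2  1.   0.2] turn [ 0. -0. -0.] F [ 0.58 -0.8   0.45] w 42.4 j [-0.05  0.54  0.76  1.66 -0.41  1.11  1.72]
[ 0.   -0.01  0.01 -0.02  0.    0.    0.  ] [ 540.81 -315.01  209.86]
bar 2540 ((541.1787109375, -313.6059875488281), (11.813028335571289, 41.921875), 51.420433044433594) 171.7478315761366
```

View pics/w2.png

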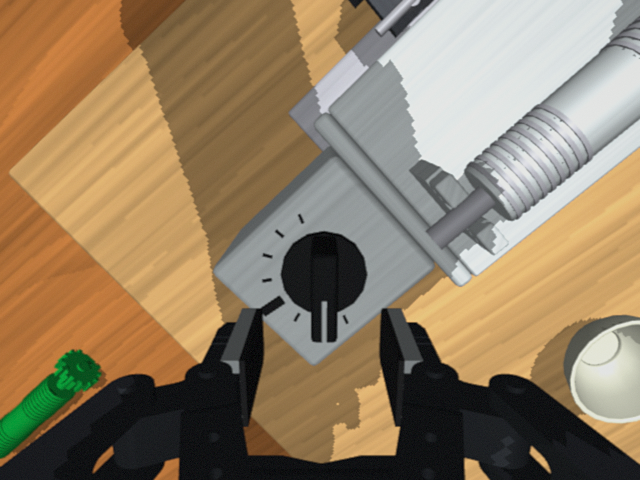

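The fingers straddle the bar, which is at (324,290), and are square to it. Going down and gripping lightly.

Call:
send_rows([
  {"gripper": 0.5,"dp": [12,1,0],"turn": [0,0,0]},
  {"gripper": 0.5,"dp": [24,1,0],"turn": [0,0,0]},
  {"gripper": 0.5,"dp": [36,1,0],"turn": [0,0,0]},
  {"gripper": 0.5,"dp": [46,1,0],"turn": [0,0,0]},
  {"gripper": 0.5,"dp": [54,1,0],"turn": [0,0,0]},
  {"gripper": 0.5,"dp": [54,1,0],"turn": [0,0,0]},
  {"gripper": 0.5,"dp": [54,1,0],"turn": [0,0,0]},
  {"gripper": 0.5,"dp": [54,1,0],"turn": [0,0,0]},
], newtons=40)

```text
clock: 4.23
ee_pos: [541.3, -315.1, 155.6]
tool_rot: [0.668, 0.233, 0.667, -0.233]
wrist_force: [0.0, -0.9, 0.2]
grip_width: 42.5
```

Run:
```python
from h import *
go([541.3,-313.8,155],down(51.3))
```

```text
t 4.23 pos [ 541.25 -315.1   155.64] dp [ 0.6  1.  -0.8] turn [0. 0. 0.] F [ 0.01 -0.9   0.19] w 42.5 j [-0.03  0.6   0.72  1.71 -0.46  1.01  1.76]
```

Call:
send_rows([
  {"gripper": 0,"dp": [0,1,-1],"turn": [0,0,0]},
  {"gripper": 0,"dp": [0,1,-1],"turn": [0,0,0]},
  {"gripper": 0,"dp": [0,1,-1],"turn": [0,0,0]},
  {"gripper": 0,"dp": [0,1,-1],"turn": [0,0,0]},
  {"gripper": 0,"dp": [0,1,-1],"turn": [0,0,0]},
  {"gripper": 0,"dp": [0,1,-1],"turn": [0,0,0]},
  {"gripper": 0,"dp": [0,1,-1],"turn": [0,0,0]},
  {"gripper": 0,"dp": [0,1,-1],"turn": [0,0,0]},
], newtons=40)

```text
clock: 4.9
ee_pos: [541.2, -313.5, 155.9]
tool_rot: [0.668, 0.233, 0.667, -0.233]
wrist_force: [-1.9, 0.6, 5.1]
grip_width: 11.2
```

Run:
```python
from h import *
go([541.3,-313.8,155],down(-3.1))
```

```text
t 4.9 pos [ 541.16 -313.5   155.93] dp [ 0.9 -0.1  0.3] turn [ 0.95  0.   -0.  ] F [-1.91  0.57  5.14] w 11.2 j [-0.03  0.6   0.72  1.72 -0.45  1.    1.76]
```

Call:
send_rows([
  {"gripper": 0,"dp": [0,0,0],"turn": [0.11,0,0]},
  {"gripper": 0,"dp": [0,0,0],"turn": [0.23,0,0]},
  {"gripper": 0,"dp": [0,0,0],"turn": [0.35,0,0]},
  {"gripper": 0,"dp": [0,0,0],"turn": [0.47,0,0]},
  {"gripper": 0,"dp": [0,0,0],"turn": [0.59,0,0]},
  {"gripper": 0,"dp": [0,0,0],"turn": [0.71,0,0]},
  {"gripper": 0,"dp": [0,0,0],"turn": [0.83,0,0]},
  {"gripper": 0,"dp": [0,0,0],"turn": [0.95,0,0]},
])

```text
clock: 5.57
ee_pos: [542.2, -313.1, 156.0]
tool_rot: [0.486, 0.514, 0.485, -0.513]
wrist_force: [1.9, 2.0, 2.6]
grip_width: 11.3
```

Run:
```python
from h import *
go([541.3,-313.8,155],down(-3.1))
```

```text
t 5.57 pos [ 542.2  -313.07  155.97] dp [ 1.  -0.9  0.8] turn [-0. -0. -0.] F [1.92 1.97 2.58] w 11.3 j [-0.16  0.69  0.98  1.73 -0.64  1.08  0.97]
```

Turn reached. I'll let it settle, open and lift, then check the pointer.

Call:
send_rows([
  {"gripper": 0,"dp": [0,0,0],"turn": [0,0,0]},
  {"gripper": 0,"dp": [0,0,0],"turn": [0,0,0]},
  {"gripper": 0,"dp": [0,0,0],"turn": [0,0,0]},
  {"gripper": 0.5,"dp": [0,0,0],"turn": [0,0,0]},
  {"gripper": 0.5,"dp": [0,0,0],"turn": [0,0,0]},
  {"gripper": 0.5,"dp": [0,0,0],"turn": [0,0,0]},
  {"gripper": 0.5,"dp": [0,0,0],"turn": [0,0,0]},
  {"gripper": 0.5,"dp": [0,0,0],"turn": [0,0,0]},
])

```text
clock: 6.23
ee_pos: [540.8, -313.4, 155.2]
tool_rot: [-0.487, -0.513, -0.487, 0.513]
wrist_force: [0.2, 0.0, 0.1]
grip_width: 43.0
```

Call:
send_rows([
  {"gripper": 0.5,"dp": [-8,0,0],"turn": [0,0,0]},
  {"gripper": 0.5,"dp": [-20,0,0],"turn": [0,0,0]},
  {"gripper": 0.5,"dp": [-36,0,0],"turn": [0,0,0]},
  {"gripper": 0.5,"dp": [-56,0,0],"turn": [0,0,0]},
  {"gripper": 0.6,"dp": [-76,0,0],"turn": [0,0,0]},
  {"gripper": 0.6,"dp": [-90,0,0],"turn": [0,0,0]},
  {"gripper": 0.6,"dp": [-100,0,0],"turn": [0,0,0]},
  {"gripper": 0.6,"dp": [-100,0,0],"turn": [0,0,0]},
])

```text
clock: 6.9
ee_pos: [541.6, -314.4, 258.3]
tool_rot: [0.488, 0.513, 0.486, -0.512]
wrist_force: [0.2, -0.0, -0.1]
grip_width: 51.3
```

```bash
cat > meas2.py <<'E'
from h import *
import sys
snap('wrist',sys.argv[1])
print(tool()[0],manip.get_state()['joint_velocities'])
p,d,V,K=load('wrist'); C=cloud('wrist')
m=(abs(C[...,2]-133)<5)&(C[...,0]>420)&(C[...,0]<680)&(C[...,1]>-420)&(C[...,1]<-40)
print('deck',cv2.minAreaRect(C[m][:,:2].astype(np.float32)), np.median(C[m][:,2]))
m=(C[...,2]>162)&(C[...,2]<180)&(abs(C[...,0]-538)<40)&(abs(C[...,1]+316)<40)
r=cv2.minAreaRect(C[m][:,:2].astype(np.float32));print('bar',m.sum(),r,np.median(C[m][:,2]))
ax=np.array(r[0])
g=cv2.cvtColor(p,cv2.COLOR_BGR2GRAY); rr=np.hypot(C[...,0]-ax[0],C[...,1]-ax[1])
m=(abs(C[...,2]-133)<4)&(rr>25)&(rr<45)&(g<60); q=C[m]; print('index',m.sum(),np.median(q,0),'deg',np.degrees(np.arctan2(*(np.median(q,0)[:2]-ax)[::-1])))
m=(C[...,2]>178)&(C[...,2]<200)&(C[...,0]>480)&(C[...,0]<620)&(C[...,1]>-240)&(C[...,1]<-80)
q=C[m];b=q[(q[:,1]>-225)&(q[:,1]<-150)]
if len(b)>50: f=np.polyfit(b[:,1],b[:,0],1);print('roller line yaw',-np.degrees(np.arctan(f[0])),'x at -180',np.polyval(f,-180),b[:,2].max(),'y range',q[:,1].min(),q[:,1].max())
E
python3 meas2.py w3.png
```

```text
[ 541.3  -313.81  256.63] [ 0.01  0.02 -0.03  0.03 -0.01 -0.02  0.01]
deck ((537.6630859375, -265.38848876953125), (115.39772033691406, 186.7840118408203), 4.307958602905273) 133.79796894616416
bar 1646 ((541.7069702148438, -313.7615966796875), (41.55887222290039, 11.923830032348633), 86.84150695800781) 171.77276514403871
index 60 [ 539.68 -333.35  135.17] deg -95.91099671899224
roller line yaw 5.585800386396272 x at -180 540.478995154079 190.37409244495848 y range -239.99652751926092 -189.54282060148836
```

View pics/w3.png

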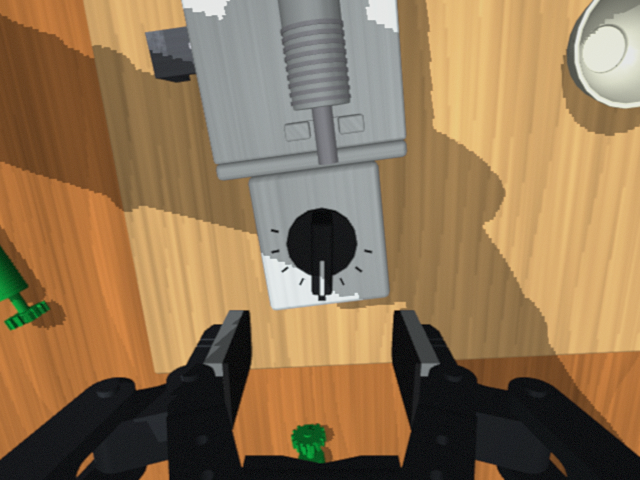

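The bar stands at -93.2° world with the machine yawed 4.3°, so the dial reads 1.70 rad. The index mark's black tip shows right under the pointer at (322,298). Next is the roller.

Run:
```python
from h import *
go([539,-183,275],down(4.3))
```

```text
t 6.95 pos [ 541.3  -313.81  256.63] dp [ -18.5   -8.9 -130.5] turn [-0.13  0.   -0.  ] F [ 0.48 -0.87 -0.61] w 51.2 j [-0.21  0.6   1.06  1.61 -0.54  1.26  0.9 ]
```

Call:
send_rows([
  {"gripper": 0.7,"dp": [-8,-2,-20],"turn": [-0.02,0,0]},
  {"gripper": 0.7,"dp": [-16,-4,-45],"turn": [-0.05,0,0]},
  {"gripper": 0.7,"dp": [-18,-5,-70],"turn": [-0.08,0,0]},
  {"gripper": 0.7,"dp": [-18,-7,-95],"turn": [-0.1,0,0]},
  {"gripper": 0.7,"dp": [-18,-9,-115],"turn": [-0.13,0,0]},
  {"gripper": 0.7,"dp": [-18,-9,-130],"turn": [-0.13,0,0]},
  {"gripper": 0.7,"dp": [-18,-9,-130],"turn": [-0.13,0,0]},
  {"gripper": 0.7,"dp": [-18,-9,-130],"turn": [-0.13,0,0]},
])

```text
clock: 7.62
ee_pos: [538.6, -182.0, 272.6]
tool_rot: [0.519, 0.479, 0.52, -0.48]
wrist_force: [-0.2, -1.1, -0.1]
grip_width: 59.4
```

Run:
```python
from h import *
go([539,-183,260],down(4.3))
snap('wrist','w4.png')
go([539,-183,260],down(4.3))
p,d,V,K=load('wrist'); C=cloud('wrist')
m=(C[...,2]>165)&(C[...,2]<200)&(C[...,0]>480)&(C[...,0]<600)&(C[...,1]>-280)&(C[...,1]<-70)
q=C[m];b=q[(q[:,1]>-220)&(q[:,1]<-145)&(q[:,2]>180)]
f=np.polyfit(b[:,1],b[:,0],1);print('yaw',-np.degrees(np.arctan(f[0])),'x at -183',np.polyval(f,-183),np.percentile(b[:,2],98))
a=np.radians(4.3);s=-q[:,0]*np.sin(a)+q[:,1]*np.cos(a); t=q[:,0]*np.cos(a)+q[:,1]*np.sin(a)
# width profile along s
for lo in range(int(s.min())//4*4,int(s.max())+4,4):
    k=(s>=lo)&(s<lo+4)
    if k.sum()>5: print(lo,k.sum(),round(np.percentile(t[k],2),1),round(np.percentile(t[k],98),1),round(np.percentile(q[k,2],95),1))
```

```text
t 7.62 pos [ 538.55 -181.95  272.61] dp [12.6  0.4  1.1] turn [ 0.01 -0.    0.  ] F [-0.18 -1.07 -0.06] w 59.4 j [-0.51  0.48  1.11  1.73 -0.46  1.22  0.8 ]
t 7.67 pos [ 538.33 -183.17  272.86] dp [12.9  0.7 -0.1] turn [0. 0. 0.] F [-0.1  -0.77 -0.28] w 59.6 j [-0.51  0.48  1.11  1.73 -0.46  1.22  0.8 ]
yaw 4.544490269180446 x at -183 541.4055994142527 188.8796816116429
-304 52 521.8 531.1 179.2
-300 90 521.8 531.1 179.5
-296 93 521.8 531.0 179.4
-292 126 508.8 542.2 180.7
-288 362 507.9 544.6 181.8
-284 673 507.5 545.3 181.6
-276 162 513.4 538.7 188.6
-272 297 512.8 540.0 188.5
-268 299 512.2 540.0 188.6
-264 301 512.8 540.1 188.6
-260 311 512.4 540.2 188.5
-256 314 512.8 539.8 188.6
-252 324 512.9 539.6 188.7
-248 320 512.5 539.6 188.5
-244 330 512.7 539.9 188.7
-240 353 513.0 540.0 188.0
-236 319 513.6 539.2 188.0
-232 327 513.6 539.4 188.1
-228 320 513.3 539.0 188.1
-224 332 513.4 538.8 188.0
-220 344 513.6 539.4 188.0
-216 341 513.6 539.3 188.1
-212 363 512.6 539.8 188.6
-208 371 512.6 539.6 188.4
-204 375 512.6 539.5 188.6
-200 380 512.7 539.4 188.5
-196 386 512.7 539.8 188.5
-192 396 512.7 539.6 188.6
-188 390 512.2 539.6 188.5
-184 416 512.2 539.5 188.6
-180 411 512.4 539.3 188.4
-176 354 514.0 538.0 186.9
-172 147 521.2 530.8 179.2
-168 464 507.8 543.9 181.6
-164 589 507.4 544.3 181.8
-160 473 507.6 544.0 192.0
-156 597 508.2 542.9 192.2
-152 589 508.5 543.9 192.2
-148 217 509.7 542.6 191.9
```

View pics/w4.png

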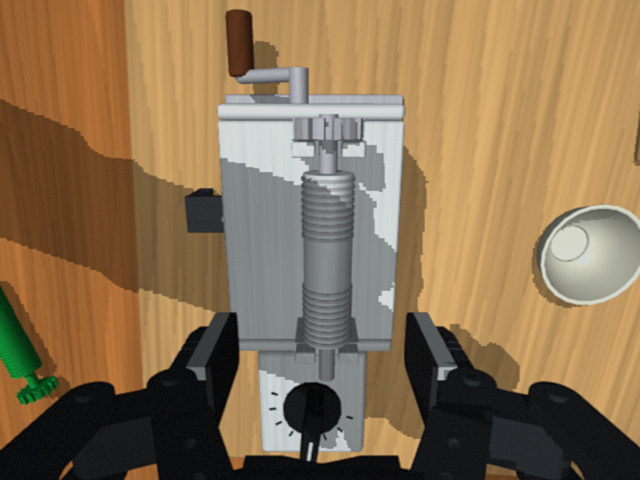

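The wrist view shows the steel roller lying along the picture from the gear at (328,128) to the plain end at (327,365). Its smooth middle is at (328,262), which gives roller_mid ≈ (541.5, -185.6, 173.5). Body length and diameter match the description, and the axis height is within 1 mm.

Run:
```python
from h import *
go([541.5,-185.6,165],down(4.3))
```

```text
t 7.67 pos [ 538.33 -183.17  272.86] dp [107.9   3.1   2.7] turn [0. 0. 0.] F [-0.1  -0.77 -0.28] w 59.6 j [-0.51  0.48  1.11  1.73 -0.46  1.22  0.8 ]
```

Call:
send_rows([
  {"gripper": 0.7,"dp": [15,3,2.5],"turn": [0,0,0]},
  {"gripper": 0.7,"dp": [35,3,2.5],"turn": [0,0,0]},
  {"gripper": 0.7,"dp": [55,3,2.5],"turn": [0,0,0]},
  {"gripper": 0.7,"dp": [70,3,2.5],"turn": [0,0,0]},
  {"gripper": 0.7,"dp": [82,3,2.5],"turn": [0,0,0]},
  {"gripper": 0.7,"dp": [90,3,2.5],"turn": [0,0,0]},
  {"gripper": 0.7,"dp": [96,3,2.5],"turn": [0,0,0]},
  {"gripper": 0.7,"dp": [100,3,2.5],"turn": [0,0,0]},
])

```text
clock: 8.33
ee_pos: [541.7, -185.9, 173.0]
tool_rot: [0.519, 0.48, 0.519, -0.48]
wrist_force: [-0.5, -0.4, -0.1]
grip_width: 59.4
```

Run:
```python
from h import *
go([541.5,-185.6,165],down(4.3))
```

```text
t 8.33 pos [ 541.74 -185.91  172.98] dp [ 8.  -0.2 -0.3] turn [0. 0. 0.] F [-0.5  -0.37 -0.12] w 59.4 j [-0.43  0.59  1.01  1.84 -0.57  1.04  0.89]
```

Call:
send_rows([
  {"gripper": 0.7,"dp": [6,0,0],"turn": [0,0,0]},
  {"gripper": 0.7,"dp": [8,0,0],"turn": [0,0,0]},
  {"gripper": 0,"dp": [8,0,0],"turn": [0,0,0]},
  {"gripper": 0,"dp": [8,0,0],"turn": [0,0,0]},
  {"gripper": 0,"dp": [8,0,0],"turn": [0,0,0]},
  {"gripper": 0,"dp": [8,0,0],"turn": [0,0,0]},
  {"gripper": 0,"dp": [8,0,0],"turn": [0,0,0]},
  {"gripper": 0,"dp": [8,0,0],"turn": [0,0,0]},
], newtons=80)

```text
clock: 9.0
ee_pos: [542.1, -185.5, 166.0]
tool_rot: [0.52, 0.48, 0.519, -0.48]
wrist_force: [-2.3, 0.3, 5.3]
grip_width: 26.0
```

Run:
```python
from h import *
go([541.5,-185.6,165],down(4.3))
```

```text
t 9.0 pos [ 542.14 -185.45  165.96] dp [ 1.  -0.6  0.1] turn [ 0.  0. -0.] F [-2.29  0.29  5.28] w 26.0 j [-0.42  0.59  1.    1.85 -0.58  1.03  0.9 ]
```

Call:
send_rows([
  {"gripper": 0,"dp": [-4,0,0],"turn": [0,0,0]},
  {"gripper": 0,"dp": [-12,0,0],"turn": [0,0,0]},
  {"gripper": 0,"dp": [-22,0,0],"turn": [0,0,0]},
  {"gripper": 0,"dp": [-36,0,0],"turn": [0,0,0]},
  {"gripper": 0,"dp": [-52,0,0],"turn": [0,0,0]},
  {"gripper": 0,"dp": [-72,0,0],"turn": [0,0,0]},
  {"gripper": 0,"dp": [-92,0,0],"turn": [0,0,0]},
  {"gripper": 0,"dp": [-110,0,0],"turn": [0,0,0]},
], newtons=80)

```text
clock: 9.67
ee_pos: [541.7, -185.6, 277.3]
tool_rot: [0.519, 0.48, 0.519, -0.48]
wrist_force: [1.0, 0.1, -2.8]
grip_width: 26.1
```

```bash
python3 - <<'E'
from h import *
snap('wrist','w5.png'); snap('top','t5.png')
go([541.5,-185.6,275],down(4.3))
# tray estimation, refined, from top and scene
for cam in('top','scene'):
    if cam=='scene': snap('scene','s5.png')
    r=cams.masks_of(cam,'tray'); C=cloud(cam)
    m=r[0]['region']&(abs(C[...,2]-38)<30); q=C[m][:,:2].astype(np.float32)
    print(cam,r[0]['conf'],cv2.minAreaRect(q))
    a=(abs(C[...,2]-38)<7)&(C[...,1]>50)&(C[...,1]<255)&(C[...,0]>400)&(C[...,0]<680)
    print(np.percentile(C[a][:,0],[1,99]),np.percentile(C[a][:,1],[1,99]))
E
python3 - <<'E'
import cv2
p=cv2.imread('pics/t5.png');cv2.imwrite('pics/c5.png',cv2.resize(p[190:290,160:290],(780,600),interpolation=cv2.INTER_CUBIC))
E
```

```text
t 9.77 pos [ 542.91 -186.49  278.7 ] dp [ 3.7 -1.4 -1. ] turn [ 0.    0.   -0.01] F [-0.53 -0.97 -2.68] w 25.7 j [-0.5   0.48  1.11  1.71 -0.46  1.23  0.8 ]
top 0.71 ((575.25927734375, 152.44566345214844), (152.14630126953125, 181.20127868652344), 4.1955485343933105)
[451.86 643.5 ] [ 66.61 252.46]
scene 0.58 ((526.0853271484375, 153.02215576171875), (178.30096435546875, 251.02410888671875), 89.05579376220703)
[426.46 649.07] [ 55.14 252.15]
```

View pics/w5.png

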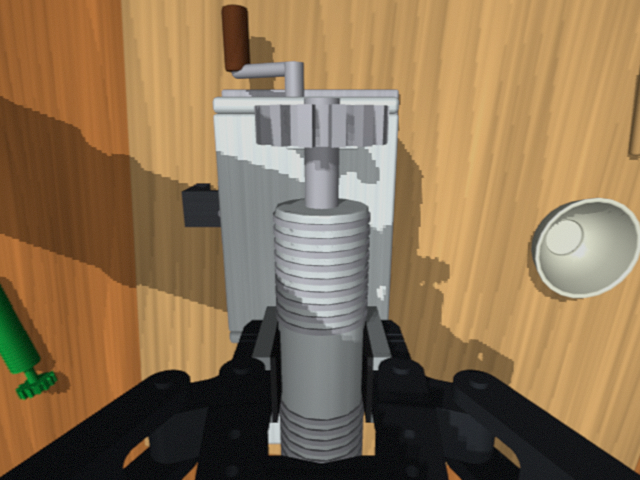

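View pics/c5.png

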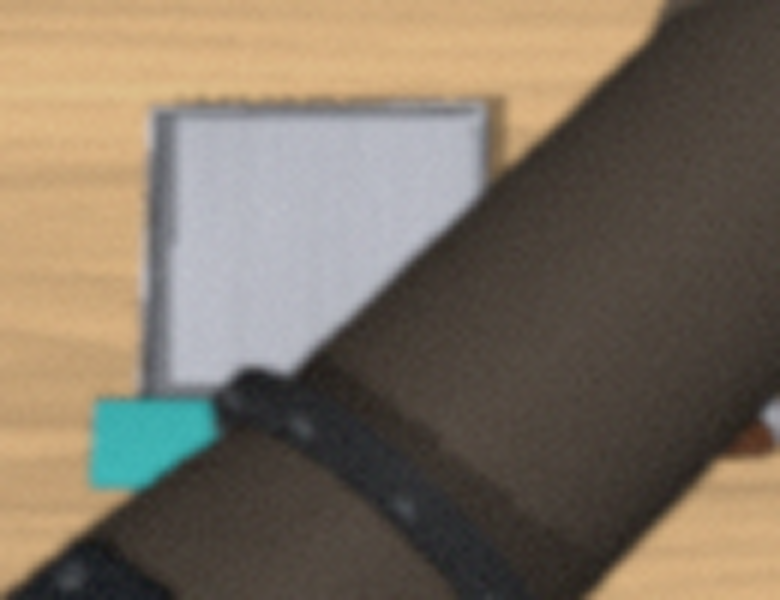

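The roller is held at its smooth middle, at (322,370), and hangs clear of the saddles. I'll get the tray's pose from the first top picture, which was unobstructed.

Run:
```python
import cv2
p=cv2.imread('pics/t0.png');cv2.imwrite('pics/c6.png',cv2.resize(p[200:285,160:260],(700,595),interpolation=cv2.INTER_CUBIC))
```

```text
(no output)
```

View pics/c6.png

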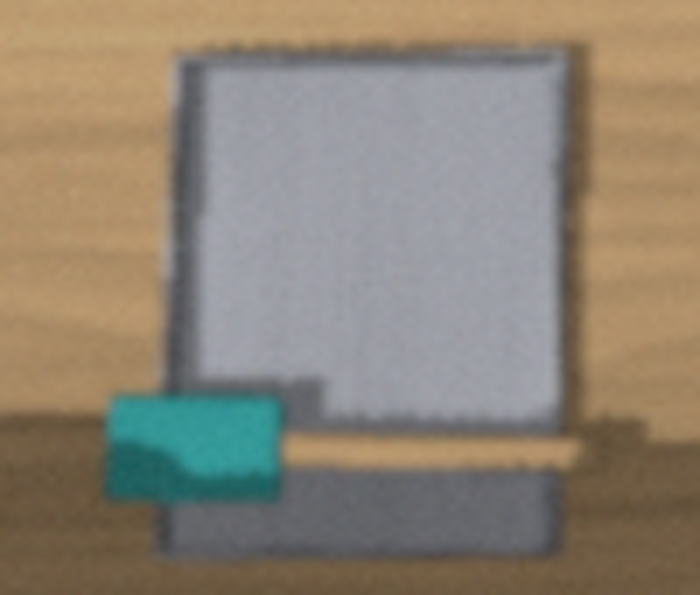

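Run:
```python
from h import *
s=lambda x,y:(160+(x-3.5+.0)/7,200+(y-3.5)/7)
c=np.array([atheight('top',*s(x,y),38) for x,y in[(175,52),(568,48),(556,556),(158,556)]])
print(c, c.mean(0))
for i in range(4):
    e=c[(i+1)%4]-c[i]; print(np.hypot(*e[:2]),np.degrees(np.arctan2(e[1],e[0])))
```

```text
[[644.84 236.67  38.  ]
 [643.73  65.57  38.  ]
 [422.22  68.11  38.  ]
 [425.22 237.13  38.  ]] [534.   151.87  38.  ]
171.1059912128034 -90.3724146073728
221.516534206191 179.34164416946808
169.04406758692747 88.98372306204489
219.61630929226723 -0.12010729747284167
```

```bash
cat >> h.py <<'E'
PSI=np.radians(-0.5)
def tgtR(el=30,psi=PSI):
    e=np.radians(el);z=-np.array([np.cos(e)*np.cos(psi),np.cos(e)*np.sin(psi),np.sin(e)]);y=np.array([np.sin(psi),-np.cos(psi),0]);return np.stack([np.cross(y,z),y,z],1)
E
python3 - <<'E'
from h import *
print(tgtR()); go([525,-20,320],down(-45)); go([525,150,320],tgtR(0));
E
```

```text
[[ 0.5  -0.01 -0.87]
 [-0.   -1.    0.01]
 [-0.87  0.   -0.5 ]]
t 9.92 pos [ 541.52 -184.91  274.86] dp [ -45.    -3.5 -165.7] turn [ 0.86 -0.    0.  ] F [-0.94  0.5  -2.24] w 25.9 j [-0.5   0.49  1.11  1.71 -0.46  1.23  0.8 ]
t 9.92 pos [ 541.52 -184.91  274.86] dp [ -44.9   10.  -335.2] turn [ 1.66 -0.    0.  ] F [-0.94  0.5  -2.24] w 25.9 j [-0.5   0.49  1.11  1.71 -0.46  1.23  0.8 ]
```

Call:
send_rows([
  {"gripper": 0,"dp": [-10,0,-8],"turn": [0.05,0,0]},
  {"gripper": 0,"dp": [-22,0,-24],"turn": [0.14,0,0]},
  {"gripper": 0,"dp": [-34,0,-46],"turn": [0.24,0,0]},
  {"gripper": 0,"dp": [-42,0,-70],"turn": [0.35,0,0]},
  {"gripper": 0,"dp": [-45,-1,-96],"turn": [0.46,0,0]},
  {"gripper": 0,"dp": [-45,-2,-122],"turn": [0.57,0,0]},
  {"gripper": 0,"dp": [-45,-3,-148],"turn": [0.68,0,0]},
  {"gripper": 0,"dp": [-45,-3,-174],"turn": [0.79,0,0]},
])

```text
clock: 10.58
ee_pos: [524.1, -10.7, 319.3]
tool_rot: [-0.293, -0.643, -0.293, 0.644]
wrist_force: [0.6, 0.3, -1.7]
grip_width: 25.8
```

Run:
```python
from h import *
go([525,150,320],tgtR(0));
```

```text
t 10.58 pos [524.08 -10.71 319.3 ] dp [  -0.7 -104.9 -121.8] turn [0.86 0.   0.  ] F [ 0.58  0.34 -1.74] w 25.8 j [-0.99  0.4   1.29  1.76 -0.4   1.29 -0.32]
```

Joint 3 is at 1.29, close to its 1.32 limit. I'll translate without turning first and watch it.

Call:
send_rows([
  {"gripper": 0,"dp": [0,-10,-12],"turn": [0,0,0]},
  {"gripper": 0,"dp": [0,-24,-28],"turn": [0,0,0]},
  {"gripper": 0,"dp": [0,-40,-46],"turn": [0,0,0]},
  {"gripper": 0,"dp": [0,-56,-64],"turn": [0,0,0]},
  {"gripper": 0,"dp": [0,-72,-83],"turn": [0,0,0]},
  {"gripper": 0,"dp": [0,-86,-100],"turn": [0,0,0]},
  {"gripper": 0,"dp": [0,-97,-113],"turn": [0,0,0]},
  {"gripper": 0,"dp": [0,-104,-120],"turn": [0,0,0]},
])

```text
clock: 11.25
ee_pos: [524.1, 149.2, 319.3]
tool_rot: [-0.295, -0.642, -0.296, 0.643]
wrist_force: [-0.1, 0.5, -2.2]
grip_width: 26.3
```

Run:
```python
from h import *
go([525,150,320],tgtR(0));
```

```text
t 11.25 pos [524.12 149.25 319.29] dp [-0.7  0.2 -1.1] turn [0.87 0.   0.  ] F [-0.06  0.55 -2.22] w 26.3 j [-1.24  0.45  1.28  1.71 -0.45  1.32 -0.58]
```

Call:
send_rows([
  {"gripper": 0,"dp": [0,0,0],"turn": [0.03,0,0]},
  {"gripper": 0,"dp": [0,0,0],"turn": [0.07,0,0]},
  {"gripper": 0,"dp": [0,0,0],"turn": [0.12,0,0]},
  {"gripper": 0,"dp": [0,0,0],"turn": [0.17,0,0]},
  {"gripper": 0,"dp": [0,0,0],"turn": [0.22,0,0]},
  {"gripper": 0,"dp": [0,0,0],"turn": [0.26,0,0]},
  {"gripper": 0,"dp": [0,0,0],"turn": [0.29,0,0]},
  {"gripper": 0,"dp": [0,0,0],"turn": [0.3,0,0]},
])

```text
clock: 11.92
ee_pos: [524.4, 145.8, 320.0]
tool_rot: [-0.194, -0.68, -0.194, 0.68]
wrist_force: [1.0, -0.2, -2.5]
grip_width: 25.8
```

Run:
```python
from h import *
go([525,150,320],tgtR(0)); go([517,150,260],tgtR(30))
```

```text
t 11.92 pos [524.43 145.76 320.04] dp [ 0.  -3.3 -2.7] turn [ 0.56  0.   -0.  ] F [ 1.02 -0.2  -2.5 ] w 25.8 j [-1.24  0.46  1.29  1.71 -0.45  1.32 -0.87]
t 11.92 pos [524.43 145.76 320.04] dp [60.  -7.5  4. ] turn [0.55 0.51 0.15] F [ 1.02 -0.2  -2.5 ] w 25.8 j [-1.24  0.46  1.29  1.71 -0.45  1.32 -0.87]
```

The controller holds joint 3 and turns with joint 7. Continuing.

Call:
send_rows([
  {"gripper": 0,"dp": [0,0,0],"turn": [0.06,0,0]},
  {"gripper": 0,"dp": [0,0,0],"turn": [0.14,0,0]},
  {"gripper": 0,"dp": [0,0,0],"turn": [0.23,0,0]},
  {"gripper": 0,"dp": [0,0,0],"turn": [0.32,0,0]},
  {"gripper": 0,"dp": [0,0,0],"turn": [0.41,0,0]},
  {"gripper": 0,"dp": [0,0,0],"turn": [0.49,0,0]},
  {"gripper": 0,"dp": [0,0,0],"turn": [0.54,0,0]},
  {"gripper": 0,"dp": [0,0,0],"turn": [0.56,0,0]},
])

```text
clock: 12.58
ee_pos: [524.5, 146.1, 320.1]
tool_rot: [0.001, -0.707, 0.001, 0.707]
wrist_force: [0.5, -0.9, -2.7]
grip_width: 25.7
```

Run:
```python
from h import *
go([525,150,320],tgtR(0)); go([535,151,250],tgtR(30))
```

```text
t 12.58 pos [524.49 146.06 320.14] dp [ 0.1 -3.9 -0.5] turn [ 0.01  0.   -0.  ] F [ 0.46 -0.91 -2.67] w 25.7 j [-1.24  0.46  1.3   1.71 -0.46  1.33 -1.42]
t 12.58 pos [524.49 146.06 320.14] dp [ 70.1  -5.  -10.5] turn [0.01 0.52 0.  ] F [ 0.46 -0.91 -2.67] w 25.7 j [-1.24  0.46  1.3   1.71 -0.46  1.33 -1.42]
```

Call:
send_rows([
  {"gripper": 0,"dp": [0,-1,0],"turn": [0.01,0.02,0]},
  {"gripper": 0,"dp": [5,-2,-1],"turn": [0.01,0.06,0]},
  {"gripper": 0,"dp": [10,-3,-2],"turn": [0.01,0.11,0]},
  {"gripper": 0,"dp": [15,-4,-3],"turn": [0.01,0.16,0]},
  {"gripper": 0,"dp": [20,-5,-4],"turn": [0.01,0.21,0]},
  {"gripper": 0,"dp": [25,-5,-5],"turn": [0.01,0.26,0]},
  {"gripper": 0,"dp": [30,-5,-5],"turn": [0.01,0.29,0]},
  {"gripper": 0,"dp": [32,-5,-5],"turn": [0.01,0.3,0]},
])

```text
clock: 13.25
ee_pos: [528.2, 151.3, 287.2]
tool_rot: [-0.003, 0.805, -0.003, -0.594]
wrist_force: [0.1, -1.3, -2.4]
grip_width: 26.0
```

Run:
```python
from h import *
go([535,151,250],tgtR(30))
```

```text
t 13.25 pos [528.2  151.33 287.22] dp [37.6  0.3  4.5] turn [-0.    0.23  0.  ] F [ 0.06 -1.3  -2.41] w 26.0 j [-1.53  0.22  1.31  1.99 -0.19  0.81 -1.73]
```

Run:
```python
from h import *
for i in range(2):
    s=manip.get_state(); print(np.array2string(s['joints'],precision=4),np.array2string(s['joint_velocities'],precision=4))
    snap('wrist','w6_%d.png'%i)
```

```text
[-1.5321  0.2228  1.307   1.9923 -0.1914  0.806  -1.7297] [-0.0816 -0.0517  0.002   0.0866  0.0928 -0.1651 -0.1066]
[-1.5315  0.2235  1.3068  1.9917 -0.1923  0.807  -1.7292] [ 0.0277  0.0293  0.0025 -0.0522 -0.0433  0.0656  0.0462]
```

View pics/w6_1.png

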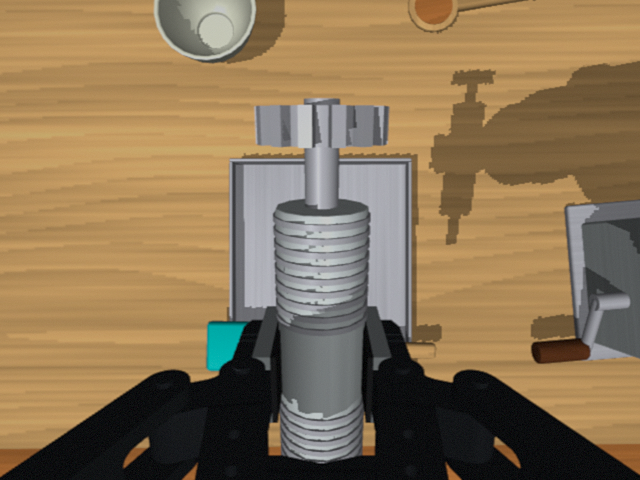

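Joint 3 is steady at 1.307. Descending lowered it before, so I'll descend first and then finish the tilt. Meanwhile I'll cross-check the tray's position with the wrist picture, far rim corners at (230,158) and (411,158).

Run:
```python
from h import *
p=cv2.imread('pics/w6_1.png');cv2.imwrite('pics/c7.png',cv2.resize(p[140:360,210:430],(600,600),interpolation=cv2.INTER_CUBIC))
for u,v in[(230,159),(411,159),(230,320),(411,336)]: print(atheight('wrist',u,v,38))
go([539,151.5,214],tgtR(30)); go([539,151.5,214])
```

```text
[643.65 235.81  38.  ]
[642.16  67.07  38.  ]
[493.49 237.18  38.  ]
[477.1   68.44  38.  ]
t 13.35 pos [528.72 151.61 287.91] dp [73.7  0.2 11.9] turn [-0.    0.23  0.  ] F [-0.08 -0.33 -2.6 ] w 25.8 j [-1.53  0.22  1.31  1.99 -0.19  0.81 -1.73]
t 13.35 pos [528.72 151.61 287.91] dp [73.7  0.2 11.9] turn [0. 0. 0.] F [-0.08 -0.33 -2.6 ] w 25.8 j [-1.53  0.22  1.31  1.99 -0.19  0.81 -1.73]
```

View pics/c7.png

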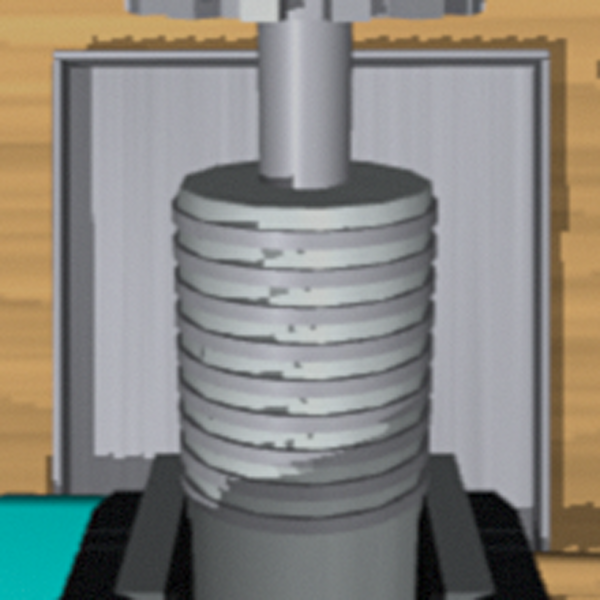

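Call:
send_rows([
  {"gripper": 0,"dp": [8,0,1],"turn": [0,0,0]},
  {"gripper": 0,"dp": [20,0,3],"turn": [0,0,0]},
  {"gripper": 0,"dp": [32,0,5],"turn": [0,0.02,0]},
  {"gripper": 0,"dp": [44,0,7],"turn": [0,0.05,0]},
  {"gripper": 0,"dp": [55,0,9],"turn": [0,0.08,0]},
  {"gripper": 0,"dp": [64,0,10],"turn": [0,0.1,0]},
  {"gripper": 0,"dp": [70,0,11],"turn": [0,0.12,0]},
  {"gripper": 0,"dp": [73,0,11],"turn": [0,0.13,0]},
])

```text
clock: 14.02
ee_pos: [540.7, 151.0, 214.6]
tool_rot: [-0.003, 0.841, -0.005, -0.54]
wrist_force: [0.3, -0.6, -2.9]
grip_width: 26.2
```

Run:
```python
from h import *
go([537.5,151.7,214],tgtR(30)); print(manip.get_state()['joints'][2])
```

```text
t 14.02 pos [540.7  151.04 214.63] dp [-0.8 -0.6  3.2] turn [-0.    0.09 -0.  ] F [ 0.33 -0.64 -2.92] w 26.2 j [-1.43  0.3   1.18  2.18 -0.32  0.45 -1.65]
1.175356358011603
```

Call:
send_rows([
  {"gripper": 0,"dp": [0,0,1],"turn": [0,0.02,0]},
  {"gripper": 0,"dp": [-0.5,-0.5,2],"turn": [0,0.04,0]},
  {"gripper": 0,"dp": [-0.5,-0.5,3],"turn": [0,0.06,0]},
  {"gripper": 0,"dp": [-0.5,-0.5,3],"turn": [0,0.08,0]},
  {"gripper": 0,"dp": [-0.5,-0.5,3],"turn": [0,0.09,0]},
  {"gripper": 0,"dp": [-0.5,-0.5,3],"turn": [0,0.09,0]},
  {"gripper": 0,"dp": [-0.5,-0.5,3],"turn": [0,0.09,0]},
  {"gripper": 0,"dp": [-0.5,-0.5,3],"turn": [0,0.09,0]},
])

```text
clock: 14.68
ee_pos: [538.3, 152.2, 214.9]
tool_rot: [-0.003, 0.865, -0.004, -0.502]
wrist_force: [0.0, 0.0, -2.4]
grip_width: 25.7
```

```bash
cat > fin.py <<'E'
from h import *
import sys
go([537.5,151.7,214],tgtR(30)); s=manip.get_state();print(np.array2string(s['joints'],precision=3),s['joint_velocities'])
P,R,_=tool()
for cam in('wrist','scene','top'):
    snap(cam,cam[0]+sys.argv[1]+'.png'); 
    rs=[r for r in cams.masks_of(cam,'roller_mid')]; C=cloud(cam)
    for r in rs[:4]:
        q=C[r['region']]; q=q[np.isfinite(q).all(1)]; md=np.median(q,0)
        if np.linalg.norm(md-[535,151,221])<80:
            q=q[np.linalg.norm(q-md,axis=1)<110]
            T=(q-P)@R  # tool coords
            g=T[:,2]
            print(cam,round(r['conf'],2),len(q),'med',md,'along -toolz range',np.percentile(-g,[0.5,99.5]),'lateral y',np.percentile(T[:,1],[5,50,95]))
            body=(-g>18)&(-g<45)&(abs(T[:,1])<16)
            if body.sum()>50:
                t=T[body]; print('  body toolx min/med',np.percentile(t[:,0],[2,50]),'y',np.percentile(t[:,1],[2,50,98]))
            ctr=q.mean(0);u,sv,vt=np.linalg.svd(q-ctr,full_matrices=False);d=vt[0]*np.sign(vt[0][0]);print('  axis el',np.degrees(np.arcsin(d[2])),'az',np.degrees(np.arctan2(d[1],d[0])))
E
python3 fin.py 7
```

```text
t 14.68 pos [538.27 152.19 214.93] dp [0.4 0.5 1.1] turn [-0.  0.  0.] F [ 0.02  0.05 -2.4 ] w 25.7 j [-1.53  0.28  1.24  2.25 -0.28  0.31 -1.71]
[-1.533  0.283  1.244  2.254 -0.278  0.31  -1.707] [ 0. -0. -0.  0.  0. -0. -0.]
wrist 0.77 30062 med [555.24 152.16 246.64] along -toolz range [-31.45  78.86] lateral y [-12.61  -0.06  12.32]
  body toolx min/med [-22.96 -20.34] y [-13.56  -0.02  13.4 ]
  axis el 29.55756537435301 az -0.589673764370683
scene 0.71 299 med [592.26 150.44 248.38] along -toolz range [-41.2  82.8] lateral y [-12.25   2.35  15.01]
  axis el 23.070827454969944 az -0.6739666910571033
top 0.53 327 med [564.15 148.45 248.92] along -toolz range [-68.91  79.06] lateral y [-10.14   3.84  15.  ]
  body toolx min/med [-23.68 -18.59] y [-11.79   4.23  15.72]
  axis el 28.381702636704002 az -0.8262725301063446
```

```bash
python3 -c "
import cv2
p=cv2.imread('pics/s7.png');cv2.imwrite('pics/c8.png',cv2.resize(p[150:350,340:540],(600,600),interpolation=cv2.INTER_CUBIC))"
```

```text
(no output)
```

View pics/c8.png

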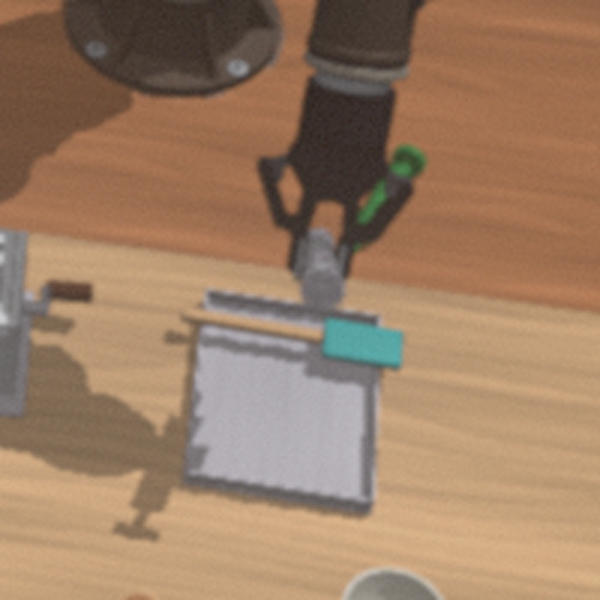

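View pics/w7.png

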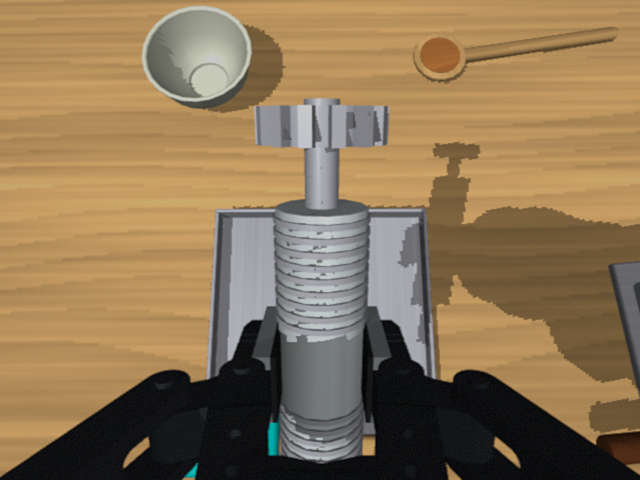

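Run:
```python
from h import *
P,R,_=tool(); C=cloud('wrist'); T=((C-P)@R).reshape(-1,3)
k=(abs(T[:,1])<3)&(T[:,0]<-15)&(T[:,0]>-35)
t=T[k]; g=-t[:,2]
X=[];Y=[]
for lo in np.arange(-30,80,4):
    m=(g>=lo)&(g<lo+4)
    if m.sum()>5: print(lo,m.sum(),np.percentile(t[m,0],[5,50,95])); 
    if m.sum()>20 and -12<=lo<48: X.append(lo+2);Y.append(np.percentile(t[m,0],10))
f=np.polyfit(X,Y,1);print('tilt of top line in tool, deg',np.degrees(np.arctan(f[0])),f)
k=(T[:,0]<-5)&(T[:,0]>-40)&(abs(T[:,1])<8)&(-T[:,2]<95);print('gear end',np.percentile(-T[k][:,2],[99,99.9]))
# lateral mid of shaft vs body
for lo,hi in((15,45),(52,62),(66,76)):
    k=(T[:,0]<-8)&(T[:,0]>-40)&(abs(T[:,1])<25)&(-T[:,2]>lo)&(-T[:,2]<hi);print(lo,np.percentile(T[k][:,1],[1,99]).mean())
```

```text
-30 188 [-23.04 -22.1  -21.04]
-26 198 [-23.22 -22.07 -21.01]
-22 208 [-23.23 -21.99 -20.95]
-18 202 [-23.19 -22.09 -21.07]
-14 214 [-22.6  -21.69 -20.65]
-10 207 [-22.46 -21.52 -20.66]
-6 220 [-22.56 -21.6  -20.66]
-2 213 [-22.48 -21.6  -20.64]
2 239 [-22.74 -21.65 -20.72]
6 249 [-22.32 -21.51 -20.57]
10 258 [-22.45 -21.5  -20.58]
14 260 [-23.06 -22.09 -20.87]
18 261 [-23.12 -22.01 -20.87]
22 271 [-23.09 -21.94 -20.81]
26 274 [-23.17 -21.88 -20.81]
30 283 [-23.17 -22.03 -20.87]
34 298 [-23.01 -21.99 -20.81]
38 303 [-23.01 -21.92 -20.74]
42 309 [-23.29 -21.94 -20.61]
46 320 [-23.21 -21.88 -20.5 ]
50 143 [-21.88 -19.09 -15.5 ]
66 153 [-26.53 -23.43 -22.11]
70 417 [-26.87 -23.44 -22.01]
74 431 [-26.75 -23.4  -21.83]
78 52 [-26.64 -23.59 -22.26]
tilt of top line in tool, deg -0.8261710026861897 [ -0.01 -22.35]
gear end [79.05 80.29]
15 -0.16672909831525473
52 -0.20796436273805607
66 -0.21104527164342812
```

The roller sits exactly centred in the jaws: smooth zone -14 to +14 mm, tilted under 1° in the grip. I'll trim the last millimetre and hold.

Call:
send_rows([
  {"gripper": 0,"dp": [0.5,0.5,1],"turn": [0,0,0]},
  {"gripper": 0,"dp": [0.5,0.5,1],"turn": [0,0,0]},
  {"gripper": 0,"dp": [0.5,0.5,1],"turn": [0,0,0]},
  {"gripper": 0,"dp": [0.5,0.5,1],"turn": [0,0,0]},
  {"gripper": 0,"dp": [0.5,0.5,1],"turn": [0,0,0]},
  {"gripper": 0,"dp": [0.5,0.5,1],"turn": [0,0,0]},
  {"gripper": 0,"dp": [0.5,0.5,1],"turn": [0,0,0]},
  {"gripper": 0,"dp": [0.5,0.5,1],"turn": [0,0,0]},
])

```text
clock: 15.65
ee_pos: [537.2, 151.7, 213.7]
tool_rot: [-0.003, 0.865, -0.004, -0.502]
wrist_force: [-0.7, -0.2, -2.5]
grip_width: 25.7
```

Run:
```python
from h import *
go([537.7,151.7,214],tgtR(30)); snap('top','t9.png'); snap('scene','s9.png')
P,R,_=tool(); print('roller mid',P+R@[-8.3,-.2,0],'axis',-R[:,2],'el',np.degrees(np.arcsin(-R[2,2])))
C=cloud('top'); m=(C[...,2]>162)&(C[...,2]<180)&(abs(C[...,0]-538)<40)&(abs(C[...,1]+316)<40)
print('dial bar',cv2.minAreaRect(C[m][:,:2].astype(np.float32)))
p=load('top')[0]; cv2.imwrite('pics/c9.png',cv2.resize(p[140:300,150:410],(780,480),interpolation=cv2.INTER_CUBIC))
```

```text
t 15.65 pos [537.16 151.75 213.67] dp [-0.   0.  -0.6] turn [-0.  0.  0.] F [-0.66 -0.16 -2.46] w 25.7 j [-1.53  0.28  1.24  2.26 -0.28  0.31 -1.71]
roller mid [533.02 151.92 220.84] axis [ 0.87 -0.01  0.5 ] el 29.79257392132894
dial bar ((540.583984375, -314.85150146484375), (41.17681884765625, 12.029170989990234), 85.61316680908203)
```

View pics/c9.png

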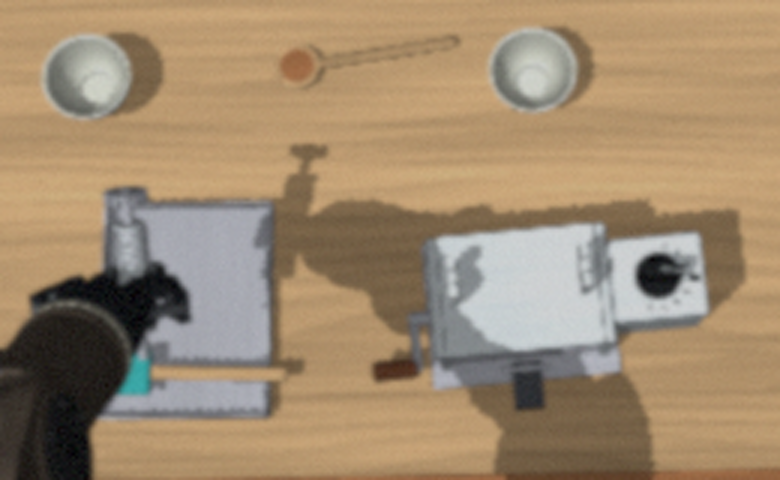

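The saddles at (455,270) and (590,255) are empty, and the pointer covers the index mark at (690,270). The bowls, spoon and spatula are in place. The roller is held over the tray and appears shifted left only by parallax. Handing in.

```bash
python3 -c "
from h import *
print(manip.sign_off())"
```

```text
the job is handed in; nothing more can be done
None
```

I turned the gap dial to the index mark first, then lifted the bare steel roller straight up out of its saddles and held it over the tray. The job was handed in at about 15.8 s with the arm still and gripping at 80 N.

**Last checks**
- **Dial:** the close wrist picture gave 1.701 rad, with the mark's tip just showing under the pointer. The coarser top camera read about 1.2° off that at the end, which is within its resolution.
- **Roller position:** its middle was at about (533, 152, 221) mm. The tray's middle measured about (533.5, 151.7), so the roller is about 200 mm above the tray's floor.
- **Roller attitude:** the tool pose gives a slope of 29.8° with the gear end away from the robot and raised, lined up with the tray's length to within about 0.5°. A fit to the wrist camera's depth gave 29.6°. The top and scene cameras gave 28.4° and 23.1°, but they saw only part of the roller, so I did not rely on them.
- **Other things:** the bowls, spoon and spatula looked unmoved.

**What disagreed on the way**
- My first wrist measurement was about 9 mm out because the arm was still settling. I retook it before acting.
- Joint 3 came close to its limit (1.31 of 1.32 rad) while I was turning the roller over the tray, and finished at 1.24.

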